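Lift the greased bearing out of the carton with tongs

TASK

Take the tongs from the wooden rest by their black grip pads, keeping them open, and use them to pick the freshly greased bearing sleeve (the slim upright steel cylinder) out of the carton without disturbing the other two parts in it; nothing but the tongs may touch the bearing. Finish while still holding: the bearing clasped in the jaws of the squeezed tongs, still, with its centre at least 15 cm above the table and clear of the carton and the rest.

Things in the scene. Friction and masses are not known exactly. Their poses are not given: they have to be found in the camera images.
- rest: Fixed wooden tool rest: foot plate 12 mm thick, two upright cross bars (100 mm wide, 14 mm thick, tops 70 mm above the table) carrying the tongs. Origin on the table; x is roughly the way the tongs point; the bars stand at x = -100 and +15 mm, with 100 mm free between them; the tongs' grip lies near x = -40 mm.
- tongs: Steel spring tongs, 215 mm long, 140 g, lying on the rest, arms side by side. Origin on the hinge axis at the rear, at the handles' underside; x from hinge to jaws, z up. Two handle strips 22 mm tall; 190 mm ahead they are cranked down to two V jaws (18 mm tall, 30 mm long) whose lower edge is 60 mm below the origin. Widest outside measure, open: 78 mm. Balance point 97 mm ahead of the hinge.
- tongs_grip (a point): Grip point: midway between the black pads (60 mm long, 24 mm tall), 100 mm ahead of the hinge, 11 mm above the handles' underside, 81 mm above the table. Squeeze along the tongs' y. Width over the pads: 62 mm open, 44 on the bearing, 35 shut empty. The spring pushes each pad out with 3 N open, 6 N on the bearing; squeezing to 55-58 mm carries the tongs open.
- tongs_jaw (a point): Point midway between the jaws at half height: 100 mm ahead of tongs_grip along the tongs' x and 62 mm below it. The open gap is about 53 mm at the narrowest and closes 2 mm for each 1 mm that the pads come together. To take the bearing, bring this point to the bearing's centre, then squeeze with 20 to 60 N.
- tongs_left (a joint): Closing angle of the left arm, rad (the right arm mirrors it): 0 fully open, about 0.09 closed on the bearing, 0.135 shut empty.
- carton: Fixed open cardboard carton, 150 mm (x) by 280 mm (y) outside, 45 mm high, wall and floor 4 mm. Origin at the centre of its underside, on the table. Its three parts stand in a row along its y, about 85 mm apart, in any order; the clear way in is along its x axis.
- bearing_center (a point): Centre of the bearing sleeve to be lifted: upright plain steel cylinder, 28 mm diameter, 38 mm tall, about 70 g, with a dark seal ring and bore on top; stands on the carton's floor (centre 23 mm above the table).
- bearing: The same bearing sleeve; origin at the centre of its underside.
- coupling_center (a point): Centre of a stepped black plastic hose coupling, 50 mm diameter below, 40 mm above, 42 mm tall, standing in the carton. To be left alone.
- flatbearing_center (a point): Centre of a flat steel ball bearing, 44 mm diameter, 14 mm tall, lying in the carton. To be left alone.

How it is judged:
By the outcome, as a careful person would: the job done as asked, in the order asked, and still so for the second after the job is handed in, while the arm keeps its last pose, push and grip.
It also fails if it takes over 42 s, if anything falls off the work surface, if the arm or the gripper's body presses on something with over 40 N, if the wrist force passes 120 N, or if a joint passes its speed limit or range.

ROBOT

A 7-joint arm with a two-finger parallel gripper is mounted at the origin on the work surface. World frame = base frame: x ahead of the robot, y to its left, z up, the work surface at z = 0. Lengths are in m, angles in rad, forces in N, time in s.
With the tool pointing down it reaches from about 0.425 to 0.8 m from the base axis. Payload 8.3 kg.
Tool frame: the origin (TCP) lies at the very end of the fingers, on their centre line; the grasp point (between the pads) lies ctrl.pinch_z behind it (ctrl.pinch_z is the distance from the TCP to the grasp point, in m); z points along the fingers, y is the line along which they close (so a half turn about z gives the same grasp; the last joint's range is limited). The gripper opens to 85 mm and grips with 20 to 120 N. Pads are 22 mm wide; open, the fingers measure 114 mm over their backs; the gripper's body (76 mm by 85 mm) begins 54 mm behind the grasp point. The pads swing forward as they close: fully open they stand 13 mm farther back than shut.
Start: joints at [1.063, 0.383, 0.016, 1.37, -0.006, 1.388, -0.046], TCP at [0.269, -0.564, 0.231] pointing down, gripper open.
Joint ranges: [-2.95, 2.95], [-0.25, 2.06], [-1.52, 1.56], [0.18, 2.33], [-1.44, 4.58], [0.02, 2.06], [-3.01, 3.01]. Speed limits (rad/s): [2.39, 2.39, 3.01, 3.01, 3.14, 3.14, 3.14].

INTERFACE

Orientations are given as a unit quaternion [w, x, y, z].
In Python, from bench import sensors, cams, ticket, ctrl gives the robot as it stands.
- The arm moves only by the tool move_arm, never from a script. Its argument "series" is one flat list of numbers, 7 for each row, row after row: the opening, from 0 (shut) to 1 (fully open), then the shift along the tool's x, y, z as a fraction of full scale, then the turn, a rotation vector about the tool's x, y, z as a fraction of full scale. A call has 1 to 5 rows; each row shifts and turns the commanded pose from where the row before left it, along the tool's axes as they then stand; what a row does not reach is not made up. Full scale, the value 1, is 0.12 m for a shift and 90 degrees for a turn. A row lasts 1/8 s, in which the tool goes at most 62.5 mm and 10.7 degrees, less where a joint would pass 70% of its speed; a pose out of reach is approached as far as the arm can. A call with a number of a shift or a turn outside -1 to 1 is refused whole. A call with a gripper value outside its range is refused whole. The fingers move at their own pace and stop on an object; "grip_force" is the grip in N (left out, the last holds). Time passes only in rows, so rows that do not move let the fingers close. It gives the time, the measured TCP pose, the force, the opening and the grip force at its end, in the units of the state.
- sensors.read_state(): the state, without advancing time (a new reading comes with each control period).
- cams.capture(name): name is "scene" or "side" or "wrist"; returns the picture (420x560x3 uint8, red, green, blue); there is no depth.
- cams.camera_info(name): a dict with "fx", "fy", "cx", "cy" (pixels), "rvec" (rotation vector, rad) and "tvec" (3), from world to camera coordinates, as OpenCV has them. Camera axes: x right, y down, z forward; pixel columns grow to the right and rows downward; lengths in m; the calibration is good to about 2 mm. A picture is of the moment at which its call begins: read the wrist's pose just before it. camera_info takes no time and is no camera call; for the wrist camera it gives the pose at the moment of the call.
- ticket.job_done(): hands the job in; it is judged then, once.
The state is a dict: "time_s": time; "q": joint angles; "joint_velocities": joint speeds; "effort": joint torques, N m; "tcp_pos": TCP position; "tcp_rot": TCP orientation; "ft_force": force on the tool from outside, world axes, zero at the start; "ft_torque": the same for the moment, N m; "grip_width": finger opening in m; "finger_force": force on a finger pad.
Only numpy, scipy, OpenCV 4.12 (cv2) and the standard library are available. Lean on these libraries where they do the work, as an engineer would, in place of code of your own. Each camera call takes 0.05 s, during which the arm holds its last target. There are 200 camera calls.

## Working session

There is one attempt and no reset: what is moved stays moved. The work goes in short steps, Python scripts to look and compute and a tool call to move; the robot and the scene stay as the last step left them, time stands still between calls to the robot, and variables do not carry over. Pictures are saved under pics/ and viewed, at most 10 in all, crops included, and the job is handed in when it is done.

Besides the shell and the picture viewer there is one more tool, called after "Emit:" by a JSON object that holds its "name" and its "arguments". move_arm: Moves the arm, as the interface text tells. Shift numbers are shares of 0.12 m and turn numbers shares of 90 degrees, none past 1 either way. Its arguments: {"type":"object","properties":{"series":{"type":"array"},"grip_force":{"type":"number"}},"required":["series"]}

```bash
mkdir -p pics; ls
cat > h.py <<'E'
import numpy as np, cv2
from scipy.spatial.transform import Rotation as R
from bench import sensors, cams, ticket, ctrl
def shot(n,f):
    i=cams.camera_info(n); im=cams.capture(n); cv2.imwrite('pics/'+f+'.png',im[:,:,::-1]); return im,i
def ray(i,u,v,z):
    Rm=R.from_rotvec(np.ravel(i['rvec'])).as_matrix(); t=np.ravel(i['tvec'])
    c=-Rm.T@t; d=Rm.T@np.array([(u-i['cx'])/i['fx'],(v-i['cy'])/i['fy'],1]); return c+d*(z-c[2])/d[2]
def proj(i,p):
    Rm=R.from_rotvec(np.ravel(i['rvec'])).as_matrix(); q=Rm@np.array(p)+np.ravel(i['tvec']); return i['fx']*q[0]/q[2]+i['cx'],i['fy']*q[1]/q[2]+i['cy']
E
python3 - <<'E'
from h import *
s=sensors.read_state(); print(s, ctrl.pinch_z)
a,i=shot('scene','s0');b,j=shot('side','d0');print(i,j,cams.camera_info('wrist'))
E
```

```text
pics
{'time_s': 0.0, 'q': array([ 1.06306842,  0.38424988,  0.0163549 ,  1.37116007, -0.00628734,
        1.38820521, -0.04652301]), 'joint_velocities': array([ 0.0009788 , -0.00058921,  0.0002712 , -0.00104823,  0.00107305,
       -0.00162053,  0.00032544]), 'effort': array([ 1.27483140e-04, -6.27604651e+01,  8.44147503e-01, -3.71825624e+01,
        1.64023612e-02,  1.41637435e-02, -1.63170989e-05]), 'tcp_pos': array([ 0.26875884, -0.56370169,  0.23026874]), 'tcp_rot': array([-9.57434636e-04,  9.75360641e-01,  2.20614249e-01, -2.38019228e-04]), 'ft_force': array([ 1.26390293,  0.09769939, -0.56087937]), 'ft_torque': array([ 0.03469681, -0.02843757, -0.01156038]), 'finger_force': 0.0, 'grip_width': 0.0855866184271149} 0.0187
{'fx': 441.9144687558737, 'fy': 441.9144687558737, 'cx': 276.6639785568094, 'cy': 212.05032588119323, 'rvec': array([ 0.71539754,  2.79636374, -0.78755261]), 'tvec': array([ 0.5029227 , -0.18625296,  1.03376547])} {'fx': 493.02549158718705, 'fy': 493.02549158718705, 'cx': 280.7512847625532, 'cy': 210.7573634161431, 'rvec': array([ 2.3401038 , -0.37119512,  0.13776249]), 'tvec': array([-0.52698138,  0.19305172,  0.86624994])} {'fx': 371.6546164991298, 'fy': 371.6546164991298, 'cx': 289.9811538169002, 'cy': 207.5325346091618, 'rvec': array([-2.43075185,  1.53357609,  0.23928375]), 'tvec': array([-0.62310649, -0.03913936,  0.38084041])}
```

View pics/s0.png

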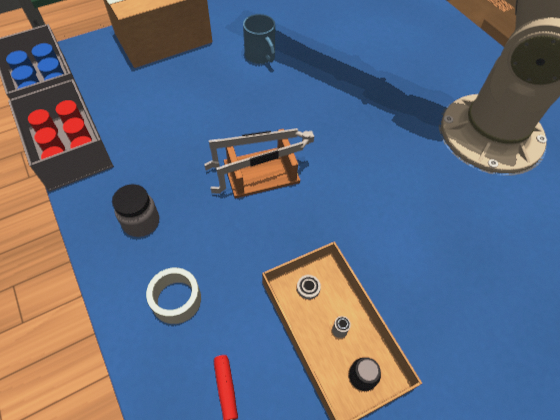

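View pics/d0.png

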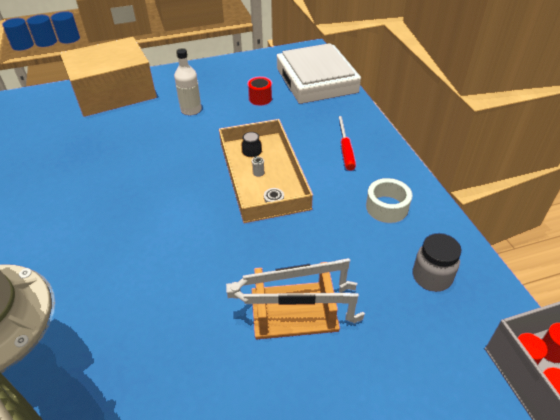

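The scene picture shows the tongs on the rest near (265,155) and the carton with the bearing at (342,323), between the flat bearing (309,287) and the coupling (366,372). The side picture shows the tongs near (297,290) and the bearing at (258,160). I'll enlarge both.

Run:
```python
import cv2,numpy as np
a=cv2.imread('pics/s0.png');b=cv2.imread('pics/d0.png')
c=lambda m,x,y,w,h,k:cv2.resize(m[y:y+h,x:x+w],None,fx=k,fy=k,interpolation=cv2.INTER_CUBIC)
# top: scene tongs (195,120) 133x75 x3 ; side tongs (222,245)
t=np.hstack([c(a,195,115,133,90,3),c(b,222,250,133,90,3)])
u=np.hstack([c(a,255,238,133,100,3)[:300],c(b,200,115,133,105,3)[:300]])
cv2.imwrite('pics/c0.png',np.vstack([t,u]))
```

```text
(no output)
```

View pics/c0.png

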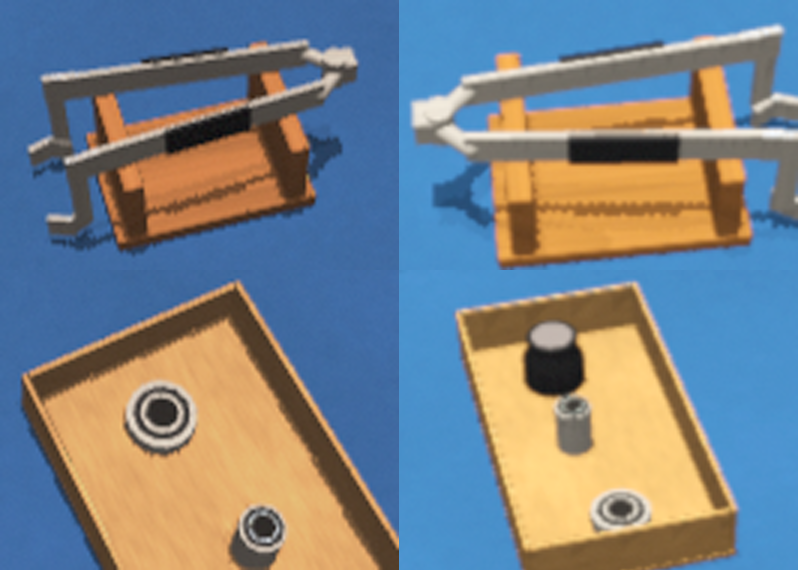

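Run:
```python
from h import *
i=cams.camera_info('scene');j=cams.camera_info('side')
S=lambda u,v,z:ray(i,195+u/3,115+v/3,z)
D=lambda u,v,z:ray(j,222+(u-399)/3,250+v/3,z)
np.set_printoptions(precision=4,suppress=True)
for n,p in dict(Snear1=S(165,128,.093),Snear2=S(250,107,.093),Sn1b=S(168,152,.069),Sn2b=S(252,130,.069),Sfar1=S(142,60,.093),Sfar2=S(228,49,.093),
 Dn1=D(569,135,.093),Dn2=D(680,135,.093),Dn1b=D(569,161,.069),Dn2b=D(680,161,.069),Df1=D(560,58,.093),Df2=D(663,42,.093)).items(): print(n,p)
print('bear',ray(i,342.3,323.7,.042),ray(j,258.3,160,.042))
print('flat',ray(i,308.5,286,.018)) 
print('coup',ray(i,367,370,.046),ray(j,251,136,.046))
for u,v in [(263.3,273.3),(335,242.3),(419,381)]:print('cs',ray(i,u,v,.045))
for u,v in [(220,129),(279.7,119.3),(312,195)]:print('cd',ray(j,u,v,.045))
```

```text
Snear1 [ 0.5625 -0.1329  0.093 ]
Snear2 [ 0.505 -0.122  0.093]
Sn1b [ 0.562  -0.1313  0.069 ]
Sn2b [ 0.5035 -0.121   0.069 ]
Sfar1 [ 0.5495 -0.1923  0.093 ]
Sfar2 [ 0.4936 -0.1734  0.093 ]
Dn1 [ 0.4952 -0.1739  0.093 ]
Dn2 [ 0.5512 -0.1923  0.093 ]
Dn1b [ 0.4948 -0.174   0.069 ]
Dn2b [ 0.552  -0.1928  0.069 ]
Df1 [ 0.506  -0.1234  0.093 ]
Df2 [ 0.5642 -0.1307  0.093 ]
bear [0.5709 0.2212 0.042 ] [0.5716 0.2194 0.042 ]
flat [0.5794 0.1282 0.018 ]
coup [0.5789 0.3037 0.046 ] [0.5784 0.3047 0.046 ]
cs [0.6454 0.0772 0.045 ]
cs [0.4985 0.0859 0.045 ]
cs [0.5162 0.357  0.045 ]
cd [0.5156 0.3562 0.045 ]
cd [0.663  0.3485 0.045 ]
cd [0.6448 0.0725 0.045 ]
```

Emit:
{"name": "move_arm", "arguments": {"series": [1, 0, 0, 0, 0, 0, 0.107, 1, 0, 0, 0, 0, 0, 0.107, 1, 0, 0, 0, 0, 0, 0.107, 1, 0, 0, 0, 0, 0, 0.107, 1, 0.134, -0.2, 0, 0, 0, 0]}}

```text
time_s: 0.72
tcp_pos: [0.2875, -0.5455, 0.2305]
tcp_rot: [0.0, 0.993, -0.117, -0.001]
ft_force: [-0.1, 0.3, 0.1]
grip_width: 0.0853
finger_force: 0.0
```

Emit:
{"name": "move_arm", "arguments": {"series": [1, 0.134, -0.38, 0, 0, 0, 0, 1, 0.134, -0.38, 0, 0, 0, 0, 1, 0.134, -0.38, 0, 0, 0, 0, 1, 0.134, -0.38, 0, 0, 0, 0, 1, 0.134, -0.38, 0, 0, 0, 0]}}

```text
time_s: 1.35
tcp_pos: [0.4202, -0.3388, 0.231]
tcp_rot: [-0.0, 0.994, -0.113, -0.0]
ft_force: [-0.5, -0.7, 0.2]
grip_width: 0.0855
finger_force: 0.0
```

Emit:
{"name": "move_arm", "arguments": {"series": [1, 0.134, -0.38, 0, 0, 0, 0, 1, 0.134, -0.38, 0, 0, 0, 0, 1, 0.134, -0.38, 0, 0, 0, 0, 1, 0.134, -0.38, 0, 0, 0, 0, 1, 0, -0.18, 0, 0, 0, 0]}}

```text
time_s: 1.98
tcp_pos: [0.5296, -0.1526, 0.2307]
tcp_rot: [-0.001, 0.994, -0.111, -0.0]
ft_force: [-0.0, -0.3, 0.9]
grip_width: 0.085
finger_force: 0.0
```

```bash
cat > st.py <<'E'
from h import *
import sys
np.set_printoptions(precision=4,suppress=True)
s=sensors.read_state();q=s['tcp_rot'];M=R.from_quat([q[1],q[2],q[3],q[0]]).as_matrix()
print(s['time_s'],s['tcp_pos'],'yaw',np.degrees(np.arctan2(M[1,0],M[0,0])),'z',M[:,2],'w',s['grip_width'],s['finger_force'],s['ft_force'],s['q'])
def go(p,yaw):
    d=M.T@(np.array(p)-s['tcp_pos']); print('shift frac',d/.12,'turn z frac',-(yaw-np.degrees(np.arctan2(M[1,0],M[0,0])))/90)
E
python3 - <<'E'
from st import *
go([.5283,-.155,.058],-13)
shot('wrist','w1')
E
```

```text
1.975 [ 0.5296 -0.1526  0.2307] yaw -12.786394961240003 z [-0.0006  0.0016 -1.    ] w 0.08495967973432124 0.0 [-0.0452 -0.2768  0.9483] [ 0.3723  0.2327 -0.1781  1.5705  0.0405  1.343  -1.6042]
shift frac [-0.0049  0.0242  1.4389] turn z frac 0.002373389319555525
```

View pics/w1.png

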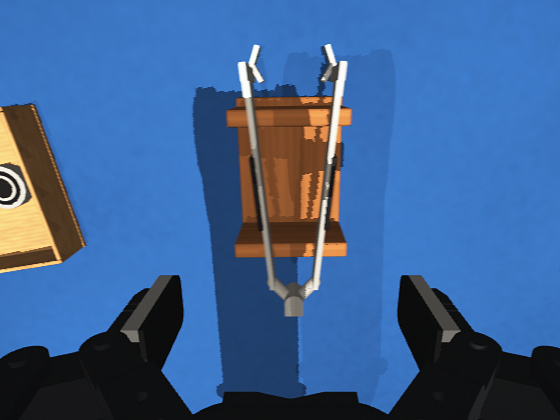

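The wrist view shows the tongs below: front arm ends at (242,63) and (343,62), hinge at (293,290), pads about (257,193) and (331,190).

Run:
```python
from h import *
i=cams.camera_info('wrist')
a=ray(i,242,63,.092);b=ray(i,343,62,.092);h=ray(i,293,292,.092)
m=(a+b)/2; d=m-h; y=np.arctan2(d[1],d[0]); print(a,b,h,np.linalg.norm(a-b),np.linalg.norm(d),np.degrees(y))
p=ray(i,256,193,.092);q=ray(i,332,192,.092);print(p,q,(p+q)/2)
print(h+.1*np.array([np.cos(y),np.sin(y),0]), m-.09*np.array([np.cos(y),np.sin(y),0]))
```

```text
[ 0.63015915 -0.13644098  0.092     ] [ 0.61512421 -0.20636142  0.092     ] [ 0.44313503 -0.13195958  0.092     ] 0.07151864837598233 0.18378867396091822 -12.392243858441073
[ 0.53540936 -0.12263187  0.092     ] [ 0.52317751 -0.18108778  0.092     ] [ 0.52929343 -0.15185983  0.092     ]
[ 0.54080517 -0.15341989  0.092     ] [ 0.53473856 -0.15208692  0.092     ]
```

Emit:
{"name": "move_arm", "arguments": {"series": [1, 0, 0.008, 0.36, 0, 0, 0, 1, 0, 0, 0.36, 0, 0, 0, 1, 0, 0, 0.36, 0, 0, 0, 1, 0, 0, 0.36, 0, 0, 0, 1, 0, 0, 0, 0, 0, 0]}}

```text
time_s: 2.65
tcp_pos: [0.525, -0.1569, 0.0551]
tcp_rot: [-0.001, 0.994, -0.114, -0.004]
ft_force: [0.1, 0.5, 0.6]
grip_width: 0.0855
finger_force: 0.0
```

Emit:
{"name": "move_arm", "arguments": {"series": [0.67, 0, 0, 0, 0, 0, 0, 0.67, 0, 0, 0, 0, 0, 0, 0.67, 0, 0, 0, 0, 0, 0, 0.67, 0, 0, 0, 0, 0, 0], "grip_force": 20}}

```text
time_s: 3.15
tcp_pos: [0.5303, -0.1576, 0.0614]
tcp_rot: [0.0, 0.994, -0.114, 0.003]
ft_force: [-0.3, -0.3, 7.3]
grip_width: 0.0573
finger_force: 5.0
```

Run:
```python
from st import *
a,_=shot('side','d2');b,_=shot('wrist','w2')
c=cv2.resize(a[190:360,200:400],None,fx=2.47,fy=2.47)[:420]
cv2.imwrite('pics/c2.png',cv2.resize(np.hstack([c,b]),(800,320))[:,:,::-1] if 0 else np.hstack([cv2.resize(c,(400,340)),cv2.resize(b,(400,340))])[:,:,::-1])
```

```text
3.15 [ 0.5303 -0.1576  0.0614] yaw -13.03436472434334 z [ 0.005  -0.0014 -1.    ] w 0.05734296659740584 5.018221266218461 [-0.3167 -0.3107  7.2715] [ 0.3701  0.3809 -0.1698  1.7772  0.0758  0.9846 -1.6278]
```

View pics/c2.png

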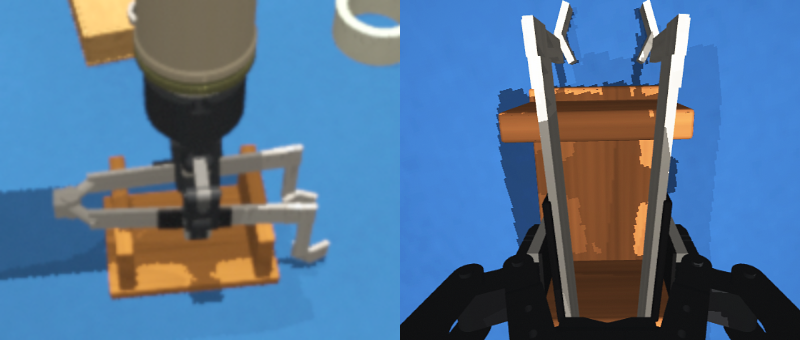

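The tongs are gripped mid-pad in both views and still open (57 mm). Lifting slowly.

Emit:
{"name": "move_arm", "arguments": {"series": [0.67, 0, 0, -0.04, 0, 0, 0, 0.67, 0, 0, -0.1, 0, 0, 0, 0.67, 0, 0, -0.2, 0, 0, 0, 0.67, 0, 0, -0.25, 0, 0, 0, 0.67, 0, 0, -0.3, 0, 0, 0]}}

```text
time_s: 3.88
tcp_pos: [0.5277, -0.157, 0.1666]
tcp_rot: [-0.0, 0.994, -0.113, -0.0]
ft_force: [-0.3, -0.1, -1.9]
grip_width: 0.0572
finger_force: 3.5
```

Run:
```python
from st import *
y=np.radians(-3.7); g=np.array([.5712,.2203])-.1*np.array([np.cos(y),np.sin(y)])
print(g); go([g[0]-.0,g[1],.165],-3.7)
```

```text
3.875 [ 0.5277 -0.157   0.1666] yaw -13.033865202514106 z [-0.0008  0.0003 -1.    ] w 0.05719884499942811 3.49982186104171 [-0.3489 -0.0845 -1.9348] [ 0.3772  0.2728 -0.1752  1.6658  0.0502  1.2082 -1.6078]
[0.4714 0.2268]
shift frac [-1.1784 -3.0099  0.0149] turn z frac -0.10370961336126783
```

Emit:
{"name": "move_arm", "arguments": {"series": [0.67, 0, 0, 0, 0, 0, -0.052, 0.67, 0, 0, 0, 0, 0, -0.052, 0.67, -0.03, -0.14, 0, 0, 0, 0, 0.67, -0.06, -0.287, 0, 0, 0, 0, 0.67, -0.06, -0.287, 0, 0, 0, 0]}}

```text
time_s: 4.5
tcp_pos: [0.5152, -0.0682, 0.1656]
tcp_rot: [-0.0, 0.999, -0.033, -0.0]
ft_force: [0.8, 0.4, -2.6]
grip_width: 0.0579
finger_force: 3.5
```

Emit:
{"name": "move_arm", "arguments": {"series": [0.67, -0.06, -0.287, 0, 0, 0, 0, 0.67, -0.06, -0.287, 0, 0, 0, 0, 0.67, -0.06, -0.287, 0, 0, 0, 0, 0.67, -0.06, -0.287, 0, 0, 0, 0, 0.67, -0.06, -0.287, 0, 0, 0, 0]}}

```text
time_s: 5.12
tcp_pos: [0.4898, 0.106, 0.1658]
tcp_rot: [-0.0, 0.999, -0.033, 0.0]
ft_force: [-0.9, 0.1, -1.1]
grip_width: 0.0571
finger_force: 3.5
```

Emit:
{"name": "move_arm", "arguments": {"series": [0.67, -0.06, -0.287, 0, 0, 0, 0, 0.67, -0.06, -0.287, 0, 0, 0, 0, 0.67, -0.06, -0.287, 0, 0, 0, 0, 0.67, -0.06, -0.15, 0, 0, 0, 0, 0.67, 0, 0, 0, 0, 0, 0]}}

```text
time_s: 5.75
tcp_pos: [0.4682, 0.2293, 0.1657]
tcp_rot: [-0.0, 1.0, -0.031, -0.0]
ft_force: [-0.4, 0.6, -1.3]
grip_width: 0.0576
finger_force: 3.5
```

Emit:
{"name": "move_arm", "arguments": {"series": [0.67, 0, 0, 0, 0, 0, 0, 0.67, 0, 0, 0, 0, 0, 0]}}

```text
time_s: 6.0
tcp_pos: [0.4702, 0.2255, 0.1654]
tcp_rot: [0.0, 0.999, -0.033, 0.0]
ft_force: [0.1, -1.1, -1.1]
grip_width: 0.0574
finger_force: 3.5
```

Run:
```python
from st import *
go([.4714,.2268,.165],-3.7)
a,i=shot('side','d3');b,j=shot('wrist','w3')
J=s['tcp_pos']+M@[.1,0,0]
print('jaw',J,proj(j,[*J[:2],.125]),proj(i,[*J[:2],.125]), 'bearing top in wrist',proj(j,[.5712,.2203,.042]))
```

```text
6.0 [0.4702 0.2255 0.1654] yaw -3.7997455494679153 z [ 0.0001 -0.0005 -1.    ] w 0.057445386886527665 3.498059297853615 [ 0.1137 -1.0577 -1.0504] [-0.1079  0.2389 -0.4648  1.7322  0.1147  1.1974 -2.2404]
shift frac [ 0.0092 -0.0117  0.003 ] turn z frac -0.001108283882976835
jaw [0.57   0.2188 0.1654] (np.float64(292.30673060895276), np.float64(36.660349801418846)) (np.float64(255.95021074262607), np.float64(129.89864651099438)) bearing top in wrist (np.float64(289.3127673280298), np.float64(51.90769967957311))
```

View pics/w3.png

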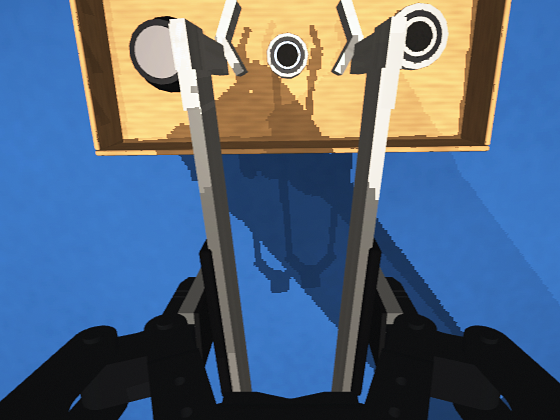

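The wrist view shows the jaw V vertices near (220,38) and (356,38), with the bearing top centred at (287,54) between them. The coupling (left) and flat bearing (right) lie outside the jaws.

Run:
```python
from st import *
j=cams.camera_info('wrist')
for z in(.125,.132):print(ray(j,288.5,38,z), np.linalg.norm(ray(j,220,38,z)-ray(j,356,38,z)))
print(ray(j,287,54,.042)); B=ray(j,287,54,.042);J=ray(j,288.5,38,.132)
print('jaw->bearing frac',(M.T@(B-J))[:2]/.12,'(m)',(M.T@(B-J))[:2])
```

```text
6.1 [0.4702 0.2257 0.1654] yaw -3.7818435628041516 z [ 0.0001 -0.0002 -1.    ] w 0.05678521425546886 3.497856717731338 [ 0.4714  0.1455 -1.6102] [-0.1078  0.2391 -0.4652  1.732   0.1146  1.1974 -2.2403]
[0.5695 0.2208 0.125 ] 0.06158712067424597
[0.5687 0.2208 0.132 ] 0.059239272703168575
[0.57   0.2221 0.042 ]
jaw->bearing frac [ 0.0102 -0.0118] (m) [ 0.0012 -0.0014]
```

Emit:
{"name": "move_arm", "arguments": {"series": [0.67, 0.012, -0.01, 0.1, 0, 0, 0, 0.67, 0, 0, 0.2, 0, 0, 0, 0.67, 0, 0, 0.2, 0, 0, 0, 0.67, 0, 0, 0.2, 0, 0, 0, 0.67, 0, 0, 0.1, 0, 0, 0]}}

```text
time_s: 6.72
tcp_pos: [0.4705, 0.2271, 0.0673]
tcp_rot: [0.001, 0.999, -0.032, -0.001]
ft_force: [0.5, -0.2, -0.9]
grip_width: 0.0571
finger_force: 3.5
```

Emit:
{"name": "move_arm", "arguments": {"series": [0.67, 0, 0, 0, 0, 0, 0, 0.67, 0, 0, 0, 0, 0, 0]}}

```text
time_s: 6.98
tcp_pos: [0.4719, 0.2281, 0.0701]
tcp_rot: [-0.0, 0.999, -0.032, 0.001]
ft_force: [-0.6, 0.2, -1.6]
grip_width: 0.0572
finger_force: 3.5
```

Run:
```python
from st import *
a,_=shot('side','d4');b,_=shot('wrist','w4')
cv2.imwrite('pics/c4.png',np.hstack([cv2.resize(a[80:260,160:340],(400,400)),cv2.resize(b[:210,180:390],(400,400))])[:,:,::-1])
```

```text
6.975 [0.4719 0.2281 0.0701] yaw -3.673976150745644 z [ 0.0011  0.0007 -1.    ] w 0.05724634521732108 3.4974684998451266 [-0.5668  0.2468 -1.6219] [-0.133   0.3475 -0.4499  1.8321  0.177   1.     -2.2902]
```

View pics/c4.png

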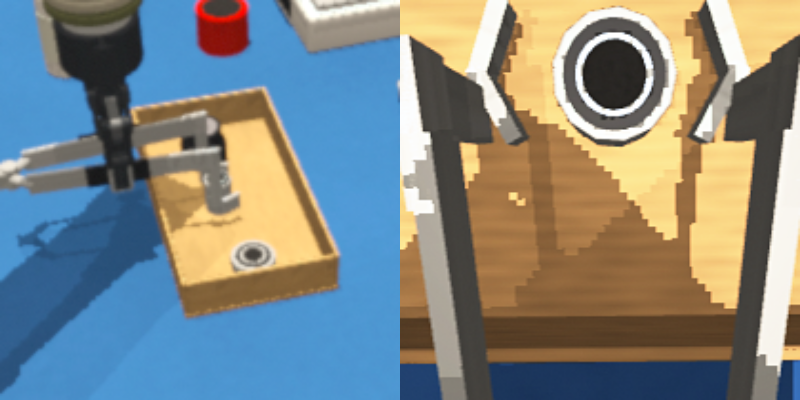

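The bearing (crop 614,75) sits midway between the V vertices (478,75) and (737,75). Squeezing.

Emit:
{"name": "move_arm", "arguments": {"series": [0.6, 0, 0, 0, 0, 0, 0, 0.55, 0, 0, 0, 0, 0, 0, 0.5, 0, 0, 0, 0, 0, 0, 0.4, 0, 0, 0, 0, 0, 0, 0.3, 0, 0, 0, 0, 0, 0], "grip_force": 40}}

```text
time_s: 7.7
tcp_pos: [0.4714, 0.2279, 0.0696]
tcp_rot: [-0.0, 0.999, -0.032, 0.0]
ft_force: [-1.3, -0.5, 2.5]
grip_width: 0.0412
finger_force: 41.5
```

Emit:
{"name": "move_arm", "arguments": {"series": [0.3, 0, 0, 0, 0, 0, 0, 0.3, 0, 0, 0, 0, 0, 0, 0.3, 0, 0, -0.03, 0, 0, 0, 0.3, 0, 0, -0.06, 0, 0, 0, 0.3, 0, 0, -0.06, 0, 0, 0]}}

```text
time_s: 8.32
tcp_pos: [0.4714, 0.2277, 0.0877]
tcp_rot: [-0.0, 0.999, -0.032, -0.0]
ft_force: [0.2, -0.2, -2.0]
grip_width: 0.0417
finger_force: 41.0
```

Run:
```python
from st import *
a,_=shot('side','d5');b,_=shot('wrist','w5')
cv2.imwrite('pics/c5.png',np.hstack([cv2.resize(a[80:260,160:340],(400,400)),cv2.resize(b[:210,180:390],(400,400))])[:,:,::-1])
```

```text
8.325 [0.4714 0.2277 0.0877] yaw -3.678521915674845 z [-0.0001  0.     -1.    ] w 0.04165758321570177 41.03770852088928 [ 0.1854 -0.1652 -1.9688] [-0.1272  0.3251 -0.4545  1.8161  0.1635  1.0374 -2.2795]
```

View pics/c5.png

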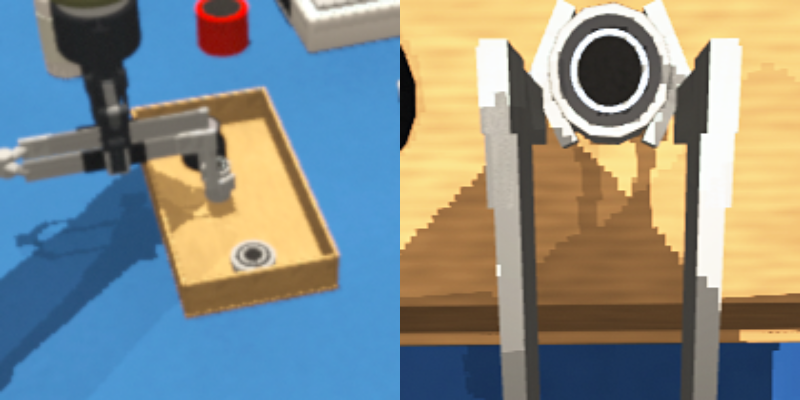

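The bearing is clasped in the V jaws and rising. Next I lift it high and move it clear of the carton.

Emit:
{"name": "move_arm", "arguments": {"series": [0.3, 0, 0, -0.15, 0, 0, 0, 0.3, 0, 0, -0.25, 0, 0, 0, 0.3, 0, 0, -0.25, 0, 0, 0, 0.3, 0, 0, -0.25, 0, 0, 0, 0.3, 0, 0, -0.25, 0, 0, 0]}}

```text
time_s: 9.05
tcp_pos: [0.4712, 0.2278, 0.2275]
tcp_rot: [-0.0, 0.999, -0.032, 0.0]
ft_force: [1.2, -0.7, -2.0]
grip_width: 0.0413
finger_force: 41.0
```

Emit:
{"name": "move_arm", "arguments": {"series": [0.3, 0, 0, -0.2, 0, 0, 0, 0.3, 0, 0, -0.1, 0, 0, 0, 0.3, 0, 0.08, 0, 0, 0, 0, 0.3, 0, 0.16, 0, 0, 0, 0, 0.3, 0, 0.2, 0, 0, 0, 0]}}

```text
time_s: 9.68
tcp_pos: [0.4672, 0.1739, 0.26]
tcp_rot: [0.0, 0.999, -0.032, -0.001]
ft_force: [-0.2, 0.1, -2.6]
grip_width: 0.0418
finger_force: 41.0
```

Emit:
{"name": "move_arm", "arguments": {"series": [0.3, 0, 0.22, 0, 0, 0, 0, 0.3, 0, 0.22, 0, 0, 0, 0, 0.3, 0, 0.22, 0, 0, 0, 0, 0.3, 0, 0.22, 0, 0, 0, 0, 0.3, 0, 0.2, 0, 0, 0, 0]}}

```text
time_s: 10.3
tcp_pos: [0.4587, 0.0438, 0.2601]
tcp_rot: [0.0, 0.999, -0.033, -0.001]
ft_force: [0.5, -0.5, -2.4]
grip_width: 0.0418
finger_force: 41.0
```

Emit:
{"name": "move_arm", "arguments": {"series": [0.3, 0, 0.14, 0, 0, 0, 0, 0.3, 0, 0.06, 0, 0, 0, 0, 0.3, 0, 0, 0, 0, 0, 0, 0.3, 0, 0, 0, 0, 0, 0, 0.3, 0, 0, 0, 0, 0, 0]}}

```text
time_s: 10.92
tcp_pos: [0.4582, 0.0225, 0.2613]
tcp_rot: [-0.0, 1.0, -0.031, -0.0]
ft_force: [-0.4, 0.4, -2.7]
grip_width: 0.0413
finger_force: 41.0
```

Emit:
{"name": "move_arm", "arguments": {"series": [0.3, 0, 0, 0, 0, 0, 0, 0.3, 0, 0, 0, 0, 0, 0, 0.3, 0, 0, 0, 0, 0, 0, 0.3, 0, 0, 0, 0, 0, 0]}}

```text
time_s: 11.42
tcp_pos: [0.4582, 0.0218, 0.2613]
tcp_rot: [-0.0, 0.999, -0.032, 0.0]
ft_force: [0.5, -0.1, -1.6]
grip_width: 0.0418
finger_force: 41.1
```

Run:
```python
from st import *
print(s['joint_velocities'])
a,_=shot('side','d6');b,_=shot('wrist','w6')
cv2.imwrite('pics/c6.png',np.hstack([cv2.resize(a,(440,330)),cv2.resize(b[:210,170:390],(345,330))])[:,:,::-1])
```

```text
11.425 [0.4582 0.0218 0.2613] yaw -3.6710894253231388 z [ 0.      0.0001 -1.    ] w 0.0417601929703331 41.05037569999695 [ 0.5015 -0.0975 -1.613 ] [ 0.1712  0.0219 -0.2916  1.7385  0.0063  1.3821 -1.7564]
[ 0.0002  0.0003 -0.0007 -0.0004 -0.0012 -0.0004 -0.0003]
```

View pics/c6.png

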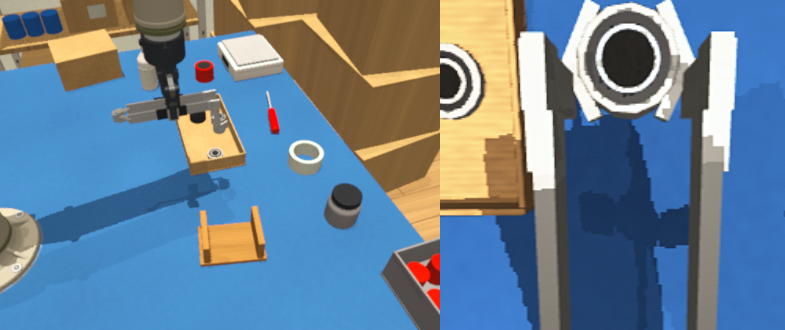

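The side view shows the rest empty, and the coupling (198,115) and flat bearing (214,153) still in the carton. The wrist view shows the bearing at (626,57), held in the jaws at about 21 cm and clear of the carton. The arm is still, so I'm handing in.

```bash
python3 -c "
from bench import ticket
print(ticket.job_done())"
```

```text
the job is handed in; nothing more can be done
None
```

The job is handed in at about 11.5 s of the 42 s allowed: the bearing is clasped in the squeezed tongs (41 N), still, about 21 cm above the table and clear of the carton and rest, with the other two parts left in the carton.

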